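# Lower the ratchet-held order screen to the green marker

### The job

The order screen on its ratchet stand is tipped up too steep. Flip the red pawl handle over so the pawl is clear of the toothed wheel and stays there, lower the screen until it lies level with the green marker arm beside it, then flip the pawl handle back so it drops onto the toothed wheel again. Do not shift the green marker or disturb the other things on the bar.

Things in the scene. Friction and masses are not known exactly. Their poses are not given: they have to be found in the camera images.
- stand: Fixed screen stand, origin on the counter under the middle of the hinge axle (axle 80 mm up, along y). Stand x points away from the robot side, z up. Base plate x -210..60, y -130..130 mm, 12 thick. Screen, marker and toothed wheel (136 mm across, at y -117) turn about the axle. Pawl post, 20 mm wide at x -62, y -101, 162 mm tall; wheel and pawl on the -y side, green marker on the +y side.
- screen (a joint): Screen tilt: 0 flat, grows as its free edge (towards stand -x) rises, up to 1.0. Black tablet 180 mm wide (y -90..90), reaching 10 to 190 mm from the axle, 10 thick, upper (lit) face 10 mm above the axle line. Stiff hinge: stays where left; about 3 N at the free edge lowers it with the pawl off. With the pawl on it can rise (teeth 0.2 rad apart) but not sink past a tooth. Starts 0.74 to 0.94.
- screen_rim (a point): Middle of the grey band (24 mm wide) along the screen's free edge, on its upper face, 177 mm from the axle. x points along the screen towards the axle, y along the axle, z out of the lit face.
- marker (a joint): Angle of the green marker arm, measured like joint screen (0 level, grows upward; starts 0.15 to 0.5). The screen is level with the marker when both joints are equal. Held by a stiff clamp; must not be shifted.
- marker_tip (a point): Middle of the green block (30 x 20 x 14 mm) at the end of the green marker arm, 180 mm from the axle, 125 mm to the stand's +y side, 4 mm above the axle line. Axes as for screen_rim.
- pawl (a joint): Pawl with red handle, pivot at x -62, y -117, z 150 mm in the stand frame, parallel to the axle. 0 = fully on (nose in the teeth, handle leaning 30 deg from upright towards stand +x); 1.1 = stop, off (handle leaning 33 deg towards -x). On a tooth it reads up to 0.15. The handle is weighted: it falls to whichever side of about 0.55 it is on and stays there; 1 N at the handle moves it.
- pawl_grip (a point): Middle of the red round handle bar (16 mm thick, 76 mm long, parallel to the axle), on the stand's -y side, 70 mm from the pawl's pivot, about 210 mm above the counter: push it along the stand's x; free space above, below and on both sides. The pawl's arm meets it 38 mm towards +y of this point.
- shaker: Steel cocktail shaker, 230 mm tall, 88 mm across, loose; origin at the centre of its underside. A bystander.
- carton: Blue and white drink carton, 68 x 68 x 209 mm, loose, a bystander; origin at the centre of its underside.
- tumbler_a: Glass tumbler 76 mm across, 85 mm tall, loose, a bystander; origin at the centre of its underside.
- tumbler_b: Another such tumbler, a bystander.
- pitcher: Glass pitcher with handle, 110 mm across, 130 mm tall, loose, a bystander; origin at the centre of its underside.
- syrup: Amber syrup bottle, 68 mm across, 150 mm tall, loose, a bystander; origin at the centre of its underside.
- barspoon: Steel spoon 190 mm long lying on the black rubber mat, loose, a bystander.

How it is judged (in metres and radians):
On the way, in this order (a step that is already met when the one before it is completed fails the run):
1. the pawl is flipped off the toothed wheel (value of joint pawl above 0.8 rad), for 0.2 s.
2. the screen is lowered level with the green marker (angle between the x axis of screen_rim and the x axis of marker_tip, either way round below 0.08 rad), for 0.2 s.
At the end, for the whole second after the job is handed in: The screen is at rest within 0.08 rad (about 15 mm at its free edge) of the green marker's angle, and the pawl lies back on the toothed wheel (pawl angle below 0.25 rad) (angle between the x axis of screen_rim and the x axis of marker_tip, either way round below 0.08 rad and value of joint pawl below 0.25 rad and velocity of joint screen between -0.05 and 0.05 rad/s); the robot touches nothing.
It fails at once if the green marker is shifted (tip moved more than 10 mm) (distance of marker_tip from where it was at the start of the episode above 0.01 m).
It fails at once if a bystander is shifted by more than 30 mm (distance of any of shaker, carton, tumbler_a, tumbler_b, pitcher, syrup, barspoon from where it was at the start of the episode above 0.03 m).
It also fails if it takes over 51 s, if anything falls off the work surface, if the arm or the gripper's body presses on something with over 40 N, if the wrist force passes 120 N, or if a joint passes its speed limit or range.

### The arm

A 6-joint arm with a two-finger parallel gripper is mounted at the origin on the work surface. World frame = base frame: x ahead of the robot, y to its left, z up, the work surface at z = 0. Lengths are in mm, angles in rad, forces in N, time in s.
With the tool pointing down it reaches from about 275 to 750 mm from the base axis. Payload 10.2 kg.
Tool frame: the origin (TCP) lies between the finger pads; the fingertips stand 11 mm ahead of it and the grasp point (between the pads) lies 8 mm behind it; z points along the fingers, y is the line along which they close (so a half turn about z gives the same grasp; the last joint's range is limited). The gripper opens to 85 mm and grips with 20 to 120 N. Pads are 22 mm wide; open, the fingers measure 114 mm over their backs; the gripper's body (76 mm by 85 mm) begins 54 mm behind the grasp point. The pads swing forward as they close: fully open they stand 13 mm farther back than shut.
Start: joints at [0.931, 0.313, 1.498, -0, 1.331, -0.223], TCP at [212.552, 480.055, 242.294] pointing down, gripper open.
Joint ranges: [-2.94, 2.94], [-0.97, 2.17], [0.19, 2.56], [-1.23, 4.37], [0.02, 3.11], [-2.88, 2.88]. Speed limits (rad/s): [2.39, 2.39, 3.01, 3.14, 3.14, 3.14].

### API

Orientations are given as a unit quaternion [w, x, y, z].
In Python, from rig import sense, eyes, finish_job gives the robot as it stands.
- The arm moves only by the shell command python3 -m jog 'ROWS' [FORCE]. ROWS is JSON, a list of rows, each a list of 7 numbers: the shift along the tool's x, y, z in m, then the turn, a rotation vector about the tool's x, y, z in rad, then the finger opening in m, from 0 to 0.0854. In form: [[dx, dy, dz, rx, ry, rz, gripper], ...]. A call has 1 to 5 rows; each row shifts and turns the commanded pose from where the row before left it, along the tool's axes as they then stand; what a row does not reach is not made up. A row lasts 1/10 s, in which the tool goes at most 50 mm and 8.59 degrees, less where a joint would pass 70% of its speed; a pose out of reach is approached as far as the arm can. A call is refused whole if a number of a shift passes 0.05 or a number of a turn 0.15, either way. A call with a gripper value outside its range is refused whole. The fingers move at their own pace and stop on an object; FORCE is the grip in N (left out, the last holds). Time passes only in rows, so rows that do not move let the fingers close. It gives the time, the measured TCP pose, the force, the opening and the grip force at its end, in the units of the state.
- sense(): the state, without advancing time (a new reading comes with each control period).
- eyes.capture(name): name is "scene" or "top" or "wrist"; returns the picture (480x640x3 uint8, red, green, blue); there is no depth.
- eyes.calibration(name): a dict with "fx", "fy", "cx", "cy" (pixels), "cam_to_world" (4x4, takes a point from camera to world coordinates); the wrist camera has in their place "mount" (4x4, takes a point from camera to tool coordinates, whose origin is the TCP and whose axes are the flange's). Camera axes: x right, y down, z forward; pixel columns grow to the right and rows downward; lengths in mm; the calibration is good to about 2 mm. A picture is of the moment at which its call begins: read the wrist's pose just before it. calibration takes no time and is no camera call.
- finish_job(): hands the job in; it is judged then, once.
The state is a dict: "time_s": time; "joints": joint angles; "dq": joint speeds; "tau": joint torques, N m; "eef_pos": TCP position; "ee_rot": TCP orientation; "force": force on the tool from outside, world axes, zero at the start; "wrist_torque": the same for the moment, N m; "grip_width": opening from 0.0 (shut) to 1.0 (fully open); "grip_force": force on a finger pad.
Only numpy, scipy, OpenCV 4.12 (cv2) and the standard library are available. Lean on these libraries where they do the work, as an engineer would, in place of code of your own. Each camera call takes 0.05 s, during which the arm holds its last target. There are 200 camera calls.

## Working session

There is one attempt and no reset: what is moved stays moved. The work goes in short steps, Python scripts to look and compute and a shell command to move; the robot and the scene stay as the last step left them, time stands still between calls to the robot, and variables do not carry over. Pictures are saved under pics/ and viewed, at most 10 in all, crops included, and the job is handed in when it is done.

```bash
mkdir -p pics; ls; python3 - <<'E'
from rig import sense, eyes
import cv2, json
for n in("scene","top"):
    im=eyes.capture(n); cv2.imwrite(f"pics/{n}0.png",im[:,:,::-1])
    c=eyes.calibration(n); print(n,{k:(v if not hasattr(v,'tolist') else v.tolist()) for k,v in c.items()})
s=sense(); print(s["time_s"],s["eef_pos"],s["ee_rot"])
E
```

```text
pics
scene {'fx': 448.12727192588983, 'fy': 448.12727192588983, 'cx': 322.8594485966632, 'cy': 240.96302450150955, 'cam_to_world': [[-0.7141779648534731, 0.39058280676638224, -0.5808570440101819, 1232.9062288347384], [0.6998612875622052, 0.3842284366696728, -0.6021317850987036, 735.4711551143351], [-0.012000528718504279, -0.8365486115659233, -0.5477612689827589, 819.1632038235252], [0.0, 0.0, 0.0, 1.0]]}
top {'fx': 449.7756394358693, 'fy': 449.7756394358693, 'cx': 320.3202648018236, 'cy': 243.44507582707644, 'cam_to_world': [[-0.02836838606738476, -0.9912378861528266, 0.12900654141247336, 356.0983456018391], [-0.9995139730752702, 0.026460053233155575, -0.016482815602518606, 8.032562063867582], [0.012924871342488063, -0.12941143163637042, -0.9915067468568256, 1251.4691709702058], [0.0, 0.0, 0.0, 1.0]]}
0.1 [212.43300436 479.86720129 241.79954161] [-2.28360850e-04  2.06906210e-01  9.78360609e-01 -5.35266043e-04]
```

View pics/scene0.png

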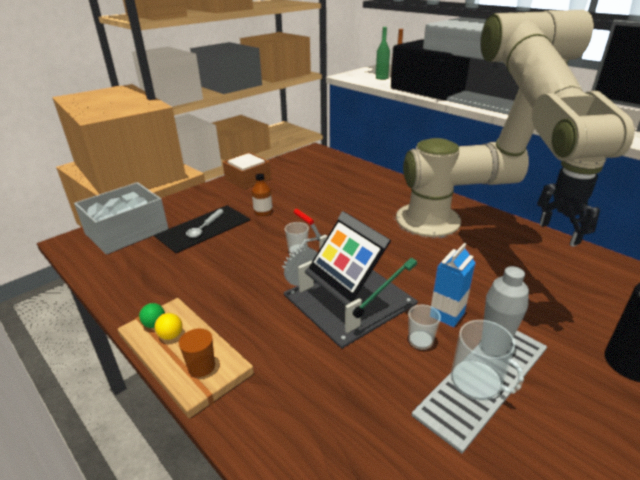

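View pics/top0.png

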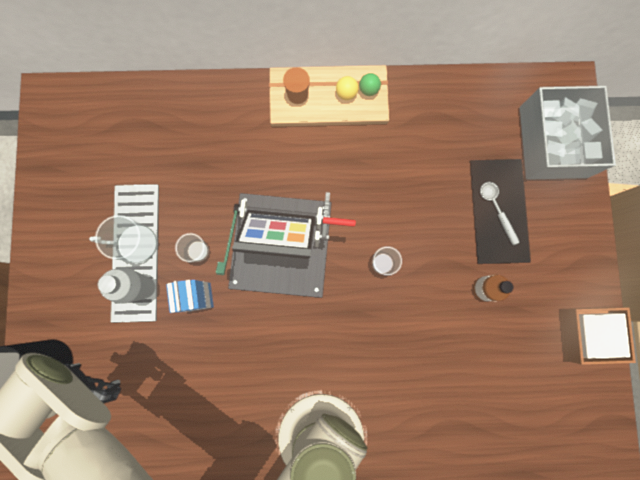

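The scene view shows the stand with the red handle near (304,216), the green tip near (411,264) and the screen at about (350,255). In the top view the red handle runs (322..355, 222), the green tip is at (221,267), and the base plate corners are near (242,195), (328,200), (324,296) and (230,291). I'll enlarge both views next.

```bash
cat > h.py <<'E'
import numpy as np, cv2
from rig import sense, eyes
def ray(n,uv):
    c=eyes.calibration(n); M=np.array(c["cam_to_world"])
    d=M[:3,:3]@np.array([(uv[0]-c["cx"])/c["fx"],(uv[1]-c["cy"])/c["fy"],1.]); return M[:3,3],d/np.linalg.norm(d)
def onz(n,uv,z):
    o,d=ray(n,uv); return o+d*(z-o[2])/d[2]
def tri(uvs,uvt):
    (o1,d1),(o2,d2)=ray("scene",uvs),ray("top",uvt)
    t=np.linalg.lstsq(np.c_[d1,-d2],o2-o1,rcond=None)[0]
    a,b=o1+d1*t[0],o2+d2*t[1]; return (a+b)/2,np.linalg.norm(a-b)
def red(im):
    h=cv2.cvtColor(im,cv2.COLOR_RGB2HSV); return (((h[...,0]<6)|(h[...,0]>174))&(h[...,1]>190)&(h[...,2]>110)).astype(np.uint8)
def green(im):
    h=cv2.cvtColor(im,cv2.COLOR_RGB2HSV); return ((abs(h[...,0].astype(int)-73)<16)&(h[...,1]>110)&(h[...,2]>30)).astype(np.uint8)
def blobs(m,roi):
    x0,y0,x1,y1=roi; mm=np.zeros_like(m); mm[y0:y1,x0:x1]=m[y0:y1,x0:x1]
    cs,_=cv2.findContours(mm,cv2.RETR_EXTERNAL,cv2.CHAIN_APPROX_NONE)
    return [(cv2.contourArea(c),cv2.minAreaRect(c)) for c in sorted(cs,key=cv2.contourArea)[::-1][:3]]
E
python3 - <<'E'
from h import *
S=cv2.imread("pics/scene0.png")[:,:,::-1].copy();T=cv2.imread("pics/top0.png")[:,:,::-1].copy()
rs,rt=(270,190,430,350),(200,180,370,310)
for n,im,r in(("s",S,rs),("t",T,rt)):
    print(n,"red",blobs(red(im),r)[:1],"green",blobs(green(im),r)[:2])
a=cv2.resize(S[195:345,270:430],None,fx=5,fy=5,interpolation=3)[:600]
b=cv2.resize(T[180:305,205:365],None,fx=5,fy=5,interpolation=3)
cv2.imwrite("pics/cs.png",cv2.resize(S[200:320,270:430],None,fx=5,fy=5,interpolation=3)[:,:,::-1]); cv2.imwrite("pics/ct.png",cv2.resize(T[185:305,205:365],None,fx=5,fy=5,interpolation=3)[:,:,::-1])
E
```

```text
s red [(115.5, ((303.406005859375, 216.1342315673828), (22.44695472717285, 6.635778903961182), 34.99202346801758))] green [(154.5, ((387.7943420410156, 283.7747497558594), (6.517938137054443, 70.89460754394531), 47.60256576538086)), (112.5, ((350.4550476074219, 246.47190856933594), (10.387979507446289, 12.61397647857666), 32.0053825378418))]
t red [] green []
```

View pics/cs.png

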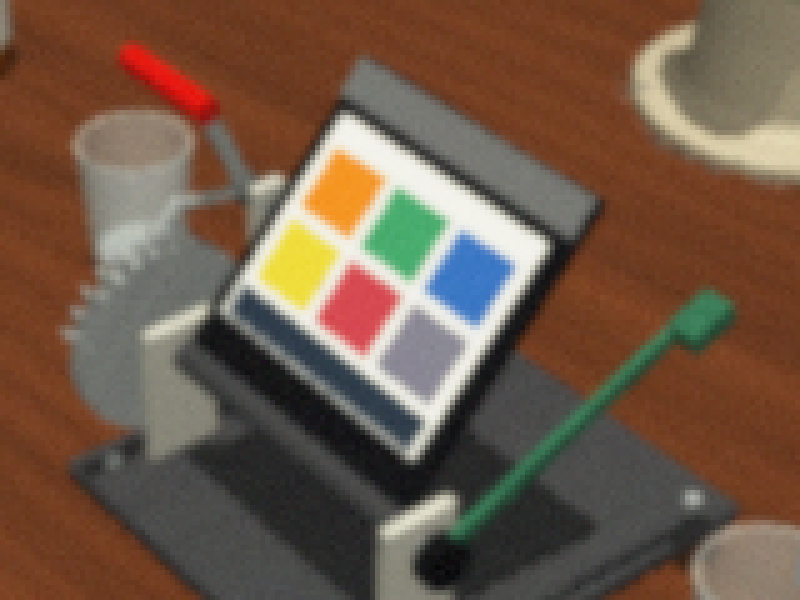

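View pics/ct.png

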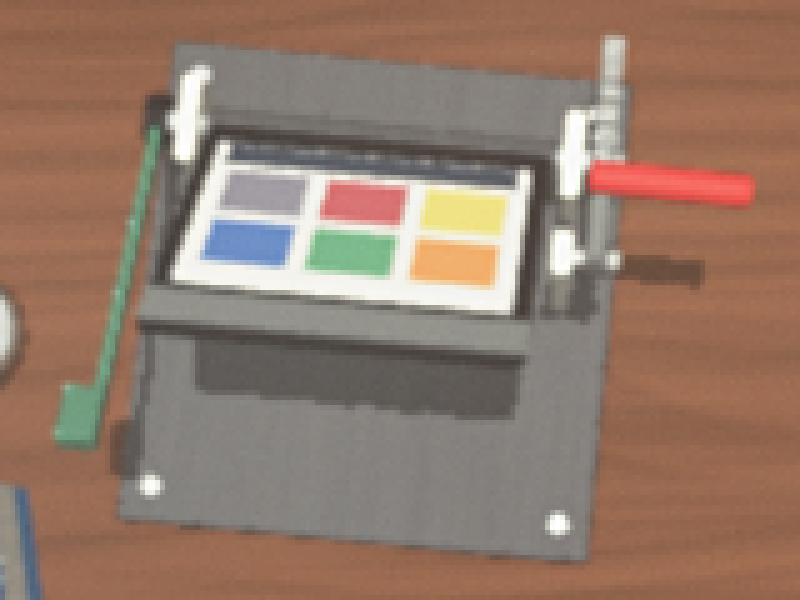

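The crops give clear points. In crop pixels (scale 5), the plate corners in top are (177,43), (631,85), (586,562) and (121,517). The green block is at (77,415) in top and (705,320) in scene, and the grey band middle is about (333,323) in top and (468,150) in scene.

```bash
sed -i 's/>190)&(h\[...,2\]>110/>150)\&(h[...,2]>110/' h.py; python3 - <<'E'
from h import *
np.set_printoptions(precision=1,suppress=True)
S=cv2.imread("pics/scene0.png")[:,:,::-1].copy();T=cv2.imread("pics/top0.png")[:,:,::-1].copy()
bs=blobs(red(S),(285,195,322,230))[0];bt=blobs(red(T),(318,210,365,235))[0]
print(bs,bt)
ct=lambda p:(p[0]/5+205,p[1]/5+185); cs=lambda p:(p[0]/5+270,p[1]/5+200)
C=np.array([onz("top",ct(p),12) for p in((177,43),(631,85),(586,562),(121,517))]); print(C)
print("sides",np.linalg.norm(C-np.roll(C,-1,0),axis=1))
x=(C[0]+C[1])/2-(C[2]+C[3])/2; yv=(C[0]+C[3])/2-(C[1]+C[2])/2
print("yaws",np.arctan2(x[1],x[0]),np.arctan2(-yv[0],yv[1]))
yaw=(np.arctan2(x[1],x[0])+np.arctan2(-yv[0],yv[1]))/2
R=np.array([[np.cos(yaw),-np.sin(yaw),0],[np.sin(yaw),np.cos(yaw),0],[0,0,1]])
o=C.mean(0)-R@[-75,0,0]; o[2]=0; print("origin",o,"yaw",yaw)
def rep(n,a,b):
    p,e=tri(a,b); print(n,"world",p,"gap %.1f"%e,"stand",R.T@(p-o)); return R.T@(p-o)
g=rep("grip",bs[1][0],bt[1][0])
m=rep("marker",cs((705,320)),ct((77,415)))
r=rep("rim",cs((468,150)),ct((333,323)))
for n,q,h,l in(("marker",m,4,180),("rim",r,10,177)):
    print(n,"angle",np.arctan2(q[2]-80,-q[0])-np.arctan2(h,l),"radius",np.hypot(q[2]-80,q[0]))
print("pawl lean deg",np.degrees(np.arctan2(g[0]+62,g[2]-150)),np.hypot(g[0]+62,g[2]-150))
np.savez("st.npz",R=R,o=o)
E
```

```text
(120.0, ((303.64093017578125, 216.2986602783203), (23.02042007446289, 6.635778903961182), 34.99201965332031)) (167.5, ((339.0205078125, 221.27459716796875), (32.32126235961914, 6.51857328414917), 5.19442892074585))
[[664.7 208.2  12. ]
 [634.1 -46.5  12. ]
 [368.4 -13.5  12. ]
 [400.  240.2  12. ]]
sides [256.6 267.8 255.7 266.7]
yaws -0.12199632511740877 -0.12182540173876885
origin [591.3  88.    0. ] yaw -0.12191086342808881
grip world [542.1 -54.3 213.5] gap 0.6 stand [ -31.4 -147.2  213.5]
marker world [445.  235.4 152.6] gap 0.6 stand [-163.1  128.6  152.6]
rim world [479.6 104.9 211.5] gap 1.2 stand [-112.9    3.2  211.5]
marker angle 0.39640044709575023 radius 178.5037255263531
rim angle 0.804984621842991 radius 173.28105697815738
pawl lean deg 25.707144562497128 70.44881810705463
```

All the checks hold:
- The plate measures 256×267 mm, against 260×270 given.
- Both radii match: marker 178.5 mm, rim 173 mm.
- The handle radius is 70.4 mm.

This puts the marker at about 0.396 rad, the screen at about 0.80 rad and the stand yaw at −0.122 rad. Next I lift, turn the tool to the stand's axes (tool x = stand −x, tool y = stand +y) and travel.

```bash
cat >> h.py <<'E'
def where():
    from scipy.spatial.transform import Rotation as Ro
    z=np.load("st.npz");R,o=z["R"],z["o"];s=sense();q=s["ee_rot"]
    A=R.T@Ro.from_quat([q[1],q[2],q[3],q[0]]).as_matrix()
    print("t %.2f"%s["time_s"],"stand",np.round(R.T@(np.array(s["eef_pos"])-o),1),"x-axis",np.round(A[:,0],3),"z-axis",np.round(A[:,2],3),"F",np.round(R.T@np.array(s["force"]),1),"w %.2f"%s["grip_width"])
E
python3 -m jog '[[0,0,-0.045,0,0,-0.147,0],[0,0,-0.045,0,0,-0.147,0],[-0.029,-0.0335,0,0,0,0,0],[-0.029,-0.0335,0,0,0,0,0],[-0.029,-0.0335,0,0,0,0,0]]'
python3 -m jog '[[-0.029,-0.0335,0,0,0,0,0],[-0.029,-0.0335,0,0,0,0,0],[-0.029,-0.0335,0,0,0,0,0],[-0.029,-0.0335,0,0,0,0,0],[0,0,0,0,0,0,0]]'
python3 -c "from h import *; where()"
```

```text
time_s: 0.6
eef_pos: [287.0, 368.3, 332.1]
ee_rot: [-0.0, 0.061, 0.998, -0.0]
force: [-0.3, 0.1, -0.7]
grip_width: 0.143
grip_force: 0.0
time_s: 1.1
eef_pos: [387.4, 219.0, 331.8]
ee_rot: [-0.0, 0.064, 0.998, -0.001]
force: [-0.2, 0.0, -0.5]
grip_width: 0.001
grip_force: 0.0
t 1.10 stand [-218.3  105.3  331.8] x-axis [-1.     0.007  0.   ] z-axis [-0.    -0.001 -1.   ] F [-0.2 -0.  -0.5] w 0.00
```

```bash
python3 -m jog '[[-0.029,-0.033,0,0,0,0,0],[-0.029,-0.033,0,0,0,0,0],[-0.029,-0.033,0,0,0,0,0],[-0.029,-0.033,0,0,0,0,0],[-0.029,-0.033,0,0,0,0,0]]'
python3 -m jog '[[-0.029,-0.033,0,0,0,0,0],[-0.029,-0.033,0,0,0,0,0],[-0.029,-0.033,0,0,0,0,0],[0,0,0,0,0,0,0],[0,0,0,0,0,0,0]]'
python3 - <<'E'
from h import *
where()
E
```

```text
time_s: 1.6
eef_pos: [509.6, 39.9, 332.1]
ee_rot: [-0.0, 0.061, 0.998, 0.0]
force: [0.0, 0.9, -0.2]
grip_width: -0.004
grip_force: 0.0
time_s: 2.1
eef_pos: [583.3, -67.8, 331.4]
ee_rot: [-0.001, 0.062, 0.998, 0.0]
force: [-0.5, 0.8, -0.8]
grip_width: -0.001
grip_force: 0.0
t 2.10 stand [  11.1 -155.6  331.4] x-axis [-1.     0.001  0.002] z-axis [-0.002  0.001 -1.   ] F [-0.6  0.7 -0.8] w -0.00
```

```bash
python3 -m jog '[[0,0,0.043,0,0,0,0],[0,0,0.043,0,0,0,0],[0,0,0.043,0,0,0,0],[0,0,0,0,0,0,0],[0,0,0,0,0,0,0]]'
python3 -m jog '[[0.015,0,0,0,0,0,0],[0.01,0,0,0,0,0,0],[0.01,0,0,0,0,0,0],[0.01,0,0,0,0,0,0],[0.01,0,0,0,0,0,0]]'
python3 -c "from h import *; where()"
python3 -m jog '[[0.01,0,0,0,0,0,0],[0.01,0,0,0,0,0,0],[0.01,0,0,0,0,0,0],[0,0,0,0,0,0,0],[0,0,0,0,0,0,0]]'
python3 - <<'E'
from h import *
where()
S=eyes.capture("scene");T=eyes.capture("top")
z=np.load("st.npz")
a=blobs(red(S),(285,190,340,240));b=blobs(red(T),(300,205,365,265))
print(a[0],b[0]); p,e=tri(a[0][1][0],b[0][1][0]); print(z["R"].T@(p-z["o"]),e)
cv2.imwrite("pics/s1.png",np.hstack([cv2.resize(I[y:y+150,x:x+100],None,fx=4,fy=4) for I,x,y in((S,270,170),(T,285,170))])[:,:,::-1])
E
```

```text
time_s: 2.6
eef_pos: [583.4, -67.0, 205.0]
ee_rot: [0.001, 0.061, 0.998, -0.0]
force: [0.1, -0.1, 0.8]
grip_width: 0.001
grip_force: 0.0
time_s: 3.1
eef_pos: [529.4, -61.1, 206.8]
ee_rot: [0.003, 0.061, 0.998, -0.001]
force: [-0.1, 0.2, -0.4]
grip_width: 0.001
grip_force: 0.0
t 3.10 stand [ -43.3 -155.5  206.8] x-axis [-1.     0.    -0.006] z-axis [ 0.006 -0.001 -1.   ] F [-0.1  0.2 -0.4] w 0.00
time_s: 3.6
eef_pos: [499.1, -57.6, 204.0]
ee_rot: [0.001, 0.061, 0.998, -0.0]
force: [1.0, -0.2, -0.2]
grip_width: -0.002
grip_force: 0.0
t 3.60 stand [ -73.7 -155.7  204. ] x-axis [-1.     0.001 -0.001] z-axis [ 0.001 -0.    -1.   ] F [ 1.  -0.1 -0.2] w -0.00
(69.5, ((326.5307922363281, 212.4461669921875), (15.752409934997559, 5.953666687011719), 29.744882583618164)) (0.0, ((322.0, 247.0), (0.0, 0.0), 0.0))
[ -92.19947921 -116.441974    216.8794135 ] 9.632393608918774
```

View pics/s1.png

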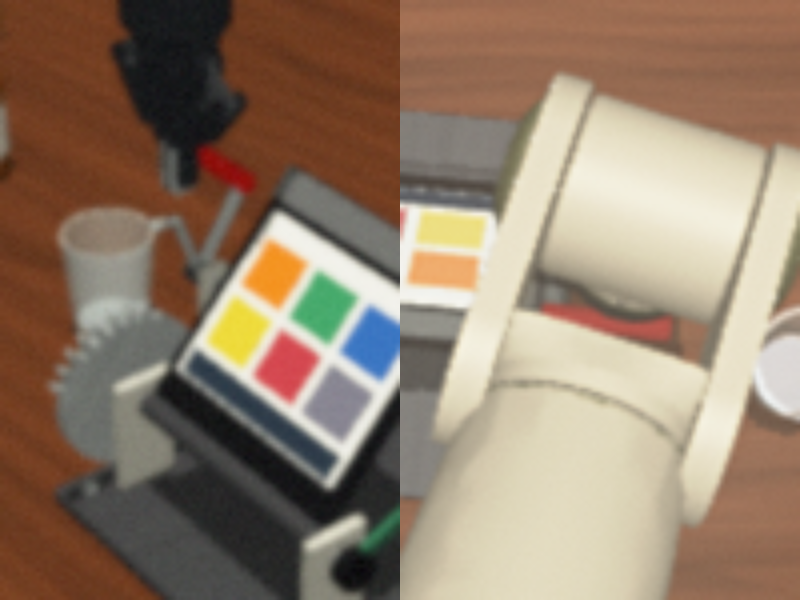

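The handle now leans to the −x side and the nose is off the teeth; in the top view the handle is partly hidden by the wrist. I back off, move over the screen and measure it again.

```bash
python3 -m jog '[[-0.025,0,0,0,0,0,0],[0,0,-0.048,0,0,0,0],[0,0,-0.048,0,0,0,0],[0.012,0.04,0,0,0,0,0],[0.012,0.04,0,0,0,0,0]]'
python3 -m jog '[[0.012,0.04,0,0,0,0,0],[0.012,0.036,0,0,0,0,0],[0,0,0,0,0,0,0],[0,0,0,0,0,0,0]]'
python3 - <<'E'
from h import *
where()
S=eyes.capture("scene");T=eyes.capture("top")
z=np.load("st.npz")
a=blobs(red(S),(295,190,340,225));b=blobs(red(T),(305,205,365,265))
print(a,b); p,e=tri(a[0][1][0],b[0][1][0]); g=z["R"].T@(p-z["o"]); print(g,e,"pawl",np.radians(30)-np.arctan2(g[0]+62,g[2]-150))
E
```

```text
time_s: 4.2
eef_pos: [510.1, 22.1, 300.2]
ee_rot: [0.001, 0.062, 0.998, -0.0]
force: [0.7, 1.0, -0.3]
grip_width: 0.0
grip_force: 0.0
time_s: 4.6
eef_pos: [495.3, 100.4, 299.2]
ee_rot: [0.0, 0.061, 0.998, -0.0]
force: [0.2, -0.8, -0.8]
grip_width: -0.001
grip_force: 0.0
t 4.60 stand [-96.8   0.7 299.2] x-axis [-1.    -0.001 -0.   ] z-axis [ 0. -0. -1.] F [ 0.3 -0.7 -0.8] w -0.00
[(114.5, ((323.1153564453125, 210.076904296875), (22.46535873413086, 6.656403064727783), 33.690067291259766))] [(170.0, ((336.042724609375, 250.05169677734375), (32.5195198059082, 6.54182767868042), 5.440331935882568))]
[ -98.52054045 -147.02493176  209.11680475] 1.1510467017750359 pawl 1.0769814998869043
```

```bash
python3 -m jog '[[0.004,0,0.035,0,0,0,0],[0,0,0.035,0,0,0,0],[0,0,0,0,0,0,0]]'
python3 -m jog '[[0.003,0,0.007,0,0,0,0],[0.007,0,0.0075,0,0,0,0],[0.007,0,0.0075,0,0,0,0],[0.007,0,0.0075,0,0,0,0],[0,0,0,0,0,0,0]]'
python3 -c "from h import *; where()"
python3 -m jog '[[0.0055,0,0.008,0,0,0,0],[0.0055,0,0.008,0,0,0,0],[0.0055,0,0.008,0,0,0,0],[0,0,0,0,0,0,0],[0,0,0,0,0,0,0]]'
python3 - <<'E'
from h import *
where()
S=eyes.capture("scene")
cv2.imwrite("pics/s2.png",cv2.resize(S[200:320,270:430],None,fx=5,fy=5,interpolation=3)[:,:,::-1])
E
```

```text
time_s: 5.0
eef_pos: [489.9, 99.5, 225.9]
ee_rot: [-0.004, 0.062, 0.998, -0.0]
force: [0.8, -0.5, 0.1]
grip_width: 0.002
grip_force: 0.0
time_s: 5.5
eef_pos: [467.2, 103.3, 200.2]
ee_rot: [0.0, 0.061, 0.998, -0.0]
force: [-0.3, 0.3, -0.1]
grip_width: 0.001
grip_force: 0.0
t 5.50 stand [-1.250e+02  1.000e-01  2.002e+02] x-axis [-1.     0.001 -0.001] z-axis [ 0.001 -0.    -1.   ] F [-0.3  0.2 -0.1] w 0.00
time_s: 6.0
eef_pos: [450.6, 105.6, 175.6]
ee_rot: [-0.001, 0.061, 0.998, 0.0]
force: [0.3, -0.9, -0.2]
grip_width: 0.0
grip_force: 0.0
t 6.00 stand [-141.7    0.4  175.6] x-axis [-1.     0.001  0.001] z-axis [-0.001  0.    -1.   ] F [ 0.4 -0.9 -0.2] w 0.00
```

View pics/s2.png

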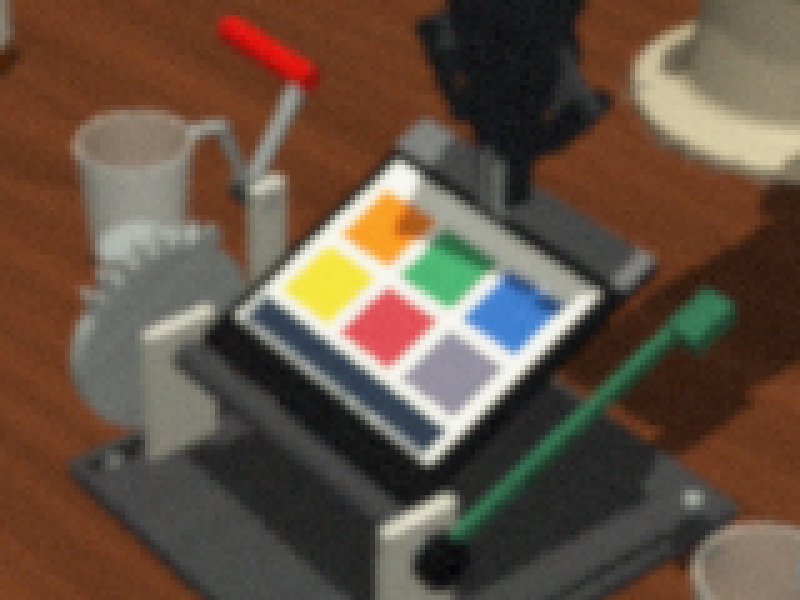

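The screen has come down with the finger on the grey band. Its free-edge corners are near crop (655,262) for +y and (425,120) for −y. I'll cast rays from these onto the planes y=±90 to get the angle, with the start picture as a check.

```bash
cat >> h.py <<'E'
def edge(pts,r=190,h=10):
    z=np.load("st.npz");R,o=z["R"],z["o"]
    for (u,v),y in pts:
        c,d=ray("scene",(u/5+270,v/5+200)); c=R.T@(c-o); d=R.T@d; p=c+d*(y-c[1])/d[1]
        print(np.round(p,1),"r %.1f"%np.hypot(p[0],p[2]-80),"ang %.3f"%(np.arctan2(p[2]-80,-p[0])-np.arctan2(h,r)))
E
python3 - <<'E'
from h import *
edge([((603,205),90),((365,57),-90)])
edge([((655,262),90),((425,120),-90)])
edge([((705,320),125)],180,4)
E
```

```text
[-123.9   90.   217.7] r 185.3 ang 0.786
[-122.   -90.   221.8] r 187.1 ang 0.808
[-166.    90.   165.8] r 186.9 ang 0.424
[-166.8  -90.   165.3] r 187.4 ang 0.420
[-167.9  125.   148.3] r 181.3 ang 0.364
```

Applying the same small y bias to both, the screen is about 0.055 rad above the marker. That means about 9.5 mm more down. After that I retract and compare them in both views.

```bash
python3 -m jog '[[0.0015,0,0.005,0,0,0,0],[0.0015,0,0.0045,0,0,0,0],[0,0,0,0,0,0,0],[0,0,0,0,0,0,0]]'
python3 -c "from h import *; where()"
python3 -m jog '[[-0.001,0,-0.02,0,0,0,0],[0,0,-0.045,0,0,0,0],[0,0,-0.045,0,0,0,0],[-0.015,-0.045,0,0,0,0,0],[-0.015,-0.045,0,0,0,0,0]]'
python3 -m jog '[[-0.015,-0.045,0,0,0,0,0],[-0.015,-0.04,0,0,0,0,0],[0,0,0,0,0,0,0]]'
python3 - <<'E'
from h import *
where()
S=eyes.capture("scene");T=eyes.capture("top")
cv2.imwrite("pics/sc3.png",S[:,:,::-1]);cv2.imwrite("pics/tp3.png",T[:,:,::-1])
cv2.imwrite("pics/s3.png",np.hstack([cv2.resize(I[y:y+120,x:x+w],None,fx=5,fy=5,interpolation=3) for I,x,y,w in((S,340,205,80),(T,212,200,80))])[:,:,::-1])
E
```

```text
time_s: 6.45
eef_pos: [447.8, 105.9, 166.0]
ee_rot: [-0.0, 0.061, 0.998, -0.0]
force: [-0.4, 0.1, -0.4]
grip_width: 0.003
grip_force: 0.0
t 6.45 stand [-144.5    0.3  166. ] x-axis [-1.     0.001  0.001] z-axis [-0.001 -0.    -1.   ] F [-0.4  0.  -0.4] w 0.00
time_s: 6.95
eef_pos: [468.1, 12.2, 277.5]
ee_rot: [0.001, 0.06, 0.998, -0.0]
force: [0.5, 1.3, -0.2]
grip_width: -0.004
grip_force: 0.0
time_s: 7.25
eef_pos: [487.6, -79.4, 275.7]
ee_rot: [-0.0, 0.064, 0.998, -0.0]
force: [-0.6, -0.5, -0.8]
grip_width: -0.005
grip_force: 0.0
t 7.25 stand [ -82.6 -178.7  275.7] x-axis [-1.     0.006  0.001] z-axis [-0.001 -0.001 -1.   ] F [-0.5 -0.5 -0.8] w -0.00
```

View pics/s3.png

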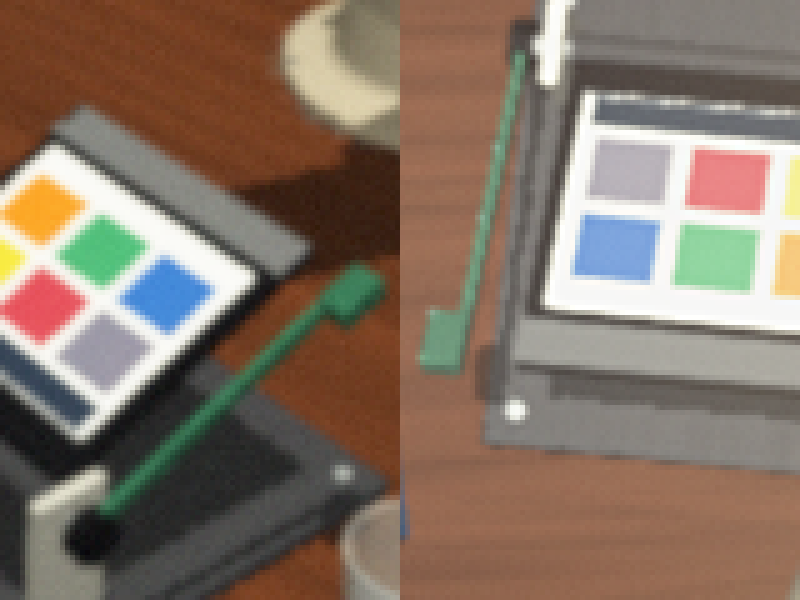

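The free corner (+y side) is at scene crop (313,243) and top crop (510,364), and the green block is at (355,295) and (441,340). Screen edge and marker arm look nearly parallel.

```bash
python3 - <<'E'
from h import *
z=np.load("st.npz");R,o=z["R"],z["o"]
for n,s,t,r,h in(("corner",(313,243),(510,364),190,10),("marker",(355,295),(441,340),180,4)):
    p,e=tri((s[0]/5+340,s[1]/5+205),((t[0]-400)/5+212,t[1]/5+200)); p=R.T@(p-o)
    print(n,np.round(p,1),"gap %.1f"%e,"r %.1f"%np.hypot(p[0],p[2]-80),"ang %.3f"%(np.arctan2(p[2]-80,-p[0])-np.arctan2(h,r)))
# plane-based with y bias 3.5
d=70*5;
edge([((313+350,243+25),93.5),((85+350,105+25),-86.5)]); edge([((355+350,295+25),128.5)],180,4)
S=cv2.imread("pics/sc3.png")[:,:,::-1].copy();T=cv2.imread("pics/tp3.png")[:,:,::-1].copy()
a=blobs(red(S),(295,190,340,225));b=blobs(red(T),(305,205,365,265)); print(a,b)
E
```

```text
corner [-171.3   92.   160.8] gap 1.3 r 189.4 ang 0.388
marker [-163.   128.9  152.8] gap 0.2 r 178.5 ang 0.398
[-168.6   93.5  162.8] r 187.8 ang 0.404
[-171.5  -86.5  158.6] r 188.7 ang 0.377
[-163.7  128.5  152.3] r 178.9 ang 0.394
[(106.0, ((323.20587158203125, 210.1764678955078), (22.778860092163086, 5.905630111694336), 32.47119140625))] []
```

The screen is at about 0.39 rad against the marker at about 0.396. Now I flip the pawl back from the −x side.

```bash
python3 -m jog '[[0.03,0.012,0,0,0,0,0],[0.03,0.012,0,0,0,0,0],[0,0,0.037,0,0,0,0],[0,0,0.037,0,0,0,0],[0,0,0,0,0,0,0]]'
python3 -c "from h import *; where()"
python3 -m jog '[[-0.015,0,0,0,0,0,0],[-0.015,0,0,0,0,0,0],[-0.01,0,0,0,0,0,0],[-0.01,0,0,0,0,0,0],[-0.01,0,0,0,0,0,0]]'
python3 -m jog '[[-0.01,0,0,0,0,0,0],[-0.008,0,0,0,0,0,0],[0,0,0,0,0,0,0],[0,0,0,0,0,0,0]]'
python3 -c "from h import *; where()"
python3 -m jog '[[0.03,0,0,0,0,0,0],[0.02,0,0,0,0,0,0],[0,0,-0.045,0,0,0,0],[0,0,-0.045,0,0,0,0],[0,-0.045,-0.03,0,0,0,0]]'
python3 -m jog '[[0.04,-0.03,0,0,0,0,0],[0.04,-0.03,0,0,0,0,0],[0,0,0,0,0,0,0],[0,0,0,0,0,0,0]]'
python3 - <<'E'
from h import *
where()
S=eyes.capture("scene");T=eyes.capture("top")
z=np.load("st.npz");R,o=z["R"],z["o"]
a=blobs(red(S),(285,190,340,230));b=blobs(red(T),(305,205,365,265)); print(a[:1],b[:1])
p,e=tri(a[0][1][0],b[0][1][0]); g=R.T@(p-o); print(g,e,"pawl",np.radians(30)-np.arctan2(g[0]+62,g[2]-150))
cv2.imwrite("pics/s4.png",np.hstack([cv2.resize(I[y:y+120,x:x+160],None,fx=2.5,fy=2.5,interpolation=3) for I,x,y in((S,270,200),(T,205,185))])[:,:,::-1])
E
```

```text
time_s: 7.85
eef_pos: [428.3, -42.2, 199.3]
ee_rot: [-0.004, 0.061, 0.998, 0.001]
force: [0.1, -0.0, 0.2]
grip_width: -0.003
grip_force: 0.0
t 7.85 stand [-145.9 -149.1  199.3] x-axis [-1.    -0.001  0.007] z-axis [-0.007  0.002 -1.   ] F [0.1 0.  0.2] w -0.00
time_s: 8.35
eef_pos: [490.8, -51.3, 202.9]
ee_rot: [0.0, 0.061, 0.998, -0.0]
force: [-0.4, 0.2, -0.1]
grip_width: 0.004
grip_force: 0.1
time_s: 8.75
eef_pos: [507.8, -53.6, 202.1]
ee_rot: [-0.0, 0.061, 0.998, 0.0]
force: [-0.4, 0.2, 1.0]
grip_width: -0.001
grip_force: 0.0
t 8.75 stand [ -65.6 -150.7  202.1] x-axis [-1.     0.001  0.001] z-axis [-0.001  0.    -1.   ] F [-0.4  0.2  1. ] w -0.00
time_s: 9.25
eef_pos: [453.3, -86.6, 323.6]
ee_rot: [0.002, 0.059, 0.998, -0.0]
force: [1.6, -1.1, -0.3]
grip_width: -0.0
grip_force: 0.0
time_s: 9.65
eef_pos: [365.9, -138.8, 320.4]
ee_rot: [0.0, 0.063, 0.998, -0.0]
force: [0.6, 0.6, -0.2]
grip_width: -0.0
grip_force: 0.0
t 9.65 stand [-196.1 -252.5  320.4] x-axis [-1.     0.003 -0.001] z-axis [ 0.001 -0.    -1.   ] F [ 0.6  0.7 -0.2] w -0.00
[(114.5, ((302.4230651855469, 217.11537170410156), (22.46535873413086, 6.37905216217041), 33.690067291259766))] [(163.5, ((339.09405517578125, 220.0594024658203), (32.23920440673828, 6.467741966247559), 5.710593223571777))]
[ -27.96970055 -147.42003945  212.0266562 ] 0.1385619809753578 pawl 0.021800374724418314
```

View pics/s4.png

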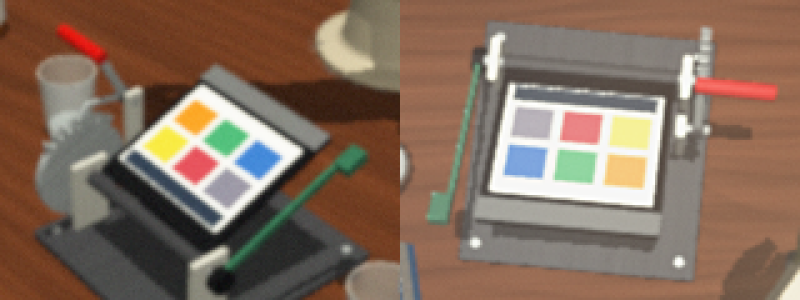

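The handle is back on the +x side (pawl ≈ 0.02) and the robot is clear. Before handing in, I check that the screen did not move, by measuring its image shift against the earlier picture.

```bash
python3 - <<'E'
from h import *
for n,f,(x,y,w,h) in(("scene","sc3",(330,225,50,60)),("top","tp3",(235,215,75,65))):
    A=cv2.cvtColor(cv2.imread(f"pics/{f}.png"),cv2.COLOR_BGR2GRAY); B=cv2.cvtColor(eyes.capture(n),cv2.COLOR_RGB2GRAY)
    m=lambda I:np.float32(I[y:y+h,x:x+w])
    print(n,cv2.phaseCorrelate(m(A),m(B),cv2.createHanningWindow((w,h),cv2.CV_32F)))
    if n=="scene":
        a=cv2.resize(B[200:320,270:430],None,fx=5,fy=5,interpolation=3)[200:320,560:700]
        cv2.imwrite("pics/s5.png",cv2.resize(np.hstack([cv2.resize(I[200:320,270:430],None,fx=5,fy=5,interpolation=3)[100:400,400:760] for I in(A,B)]),None,fx=1.1,fy=1.1))
E
```

```text
scene ((0.08019681681702906, -0.09213260240887777), 1.0024648497899373)
top ((0.4918348298352697, 0.05105241199996868), 0.9898924451404147)
```

View pics/s5.png

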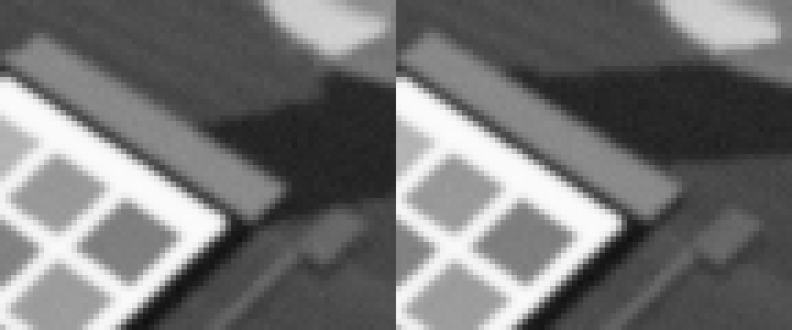

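The screen and marker look the same in both pictures, with a scene shift of about 0.1 px, so I hand in.

```bash
python3 -c "from rig import finish_job; print(finish_job())"
```

```text
the job is handed in; nothing more can be done
None
```

The job is handed in, with no verdict returned: in my last measurements the screen was at about 0.39 rad against the marker's 0.396, the pawl was back on the wheel at about 0.02 rad, the marker had not moved, and the arm was clear of everything.

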